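# Slide the loaded die under the hand press

### The arm

A 6-joint arm with a two-finger parallel gripper is mounted at the origin on the work surface. World frame = base frame: x ahead of the robot, y to its left, z up, the work surface at z = 0. Lengths are in m, angles in rad, forces in N, time in s.
With the tool pointing down it reaches from about 0.35 to 0.975 m from the base axis. Payload 4.9 kg.
Tool frame: the origin (TCP) lies at the very end of the fingers, on their centre line; the grasp point (between the pads) lies 19 mm behind it; z points along the fingers, y is the line along which they close (so a half turn about z gives the same grasp; the last joint's range is limited). The gripper opens to 85 mm and grips with 20 to 120 N. Pads are 22 mm wide; open, the fingers measure 114 mm over their backs; the gripper's body (76 mm by 85 mm) begins 54 mm behind the grasp point. The pads swing forward as they close: fully open they stand 13 mm farther back than shut.
Start: joints at [1.155, 0.053, 1.613, -0, 1.476, -0.119], TCP at [0.183, 0.598, 0.211] pointing down, gripper open.
Joint ranges: [-3.01, 3.01], [-1.01, 2.22], [0.06, 2.58], [-1.02, 4.17], [0.09, 2.62], [-3.14, 3.14]. Speed limits (rad/s): [2.57, 2.57, 3.14, 3.14, 3.14, 3.14].

### API

Orientations are given as a rotation vector (axis times angle).
In Python, from station import * gives the robot as it stands.
- The arm moves only by the shell command python3 -m crank 'ROWS' [OPENING] [FORCE]. ROWS is JSON, a list of rows, each an object with "offset": the shift along the tool's x, y, z in m, a list of three; "twist": the turn, a rotation vector about the tool's x, y, z in degrees, a list of three. In form: [{"offset": [x, y, z], "twist": [rx, ry, rz]}, ...]. A call has 1 to 20 rows; each row is the pose to reach, as a shift and turn from the pose commanded when the call began, along the tool's axes at that moment; what a row does not reach only later rows make up. A row lasts 1/8 s, in which the tool goes at most 62.5 mm and 10.7 degrees, less where a joint would pass 70% of its speed; a pose out of reach is approached as far as the arm can. A call with a gripper value outside its range is refused whole. OPENING is the opening, from 0 (shut) to 1 (fully open), set as the call begins (- or left out, the last holds). The fingers move at their own pace and stop on an object; FORCE is the grip in N (left out, the last holds). Time passes only in rows, so rows that repeat a pose let the fingers close. It gives the time, the measured TCP pose, the force, the opening and the grip force at its end, in the units of the state.
- get_obs(): the state, without advancing time (a new reading comes with each control period).
- get_image(name): name is "scene" or "side" or "wrist"; returns the picture (384x512x3 uint8, red, green, blue); there is no depth.
- get_calibration(name): a dict with "intrinsics" (3x3 intrinsics, pixels), "world_from_camera" (4x4, takes a point from camera to world coordinates); the wrist camera has in their place "tool_from_camera" (4x4, takes a point from camera to tool coordinates, whose origin is the TCP and whose axes are the flange's). Camera axes: x right, y up, looking along -z (the intrinsics and any distortion apply to the point x, -y, -z); pixel columns grow to the right and rows downward; lengths in m; the calibration is good to about 2 mm. A picture is of the moment at which its call begins: read the wrist's pose just before it. get_calibration takes no time and is no camera call.
- finish_job(): hands the job in; it is judged then, once.
Trained networks look in the newest picture that a camera, given by its name, has taken for a name from the list of things; names that differ only in an ending like _2 or _b are one class to them, and where a whole thing is asked for, a point or a joint stands for the part that bears it (a point fixed in the world has none). Each returns a list of dicts, best first, with "confidence" (0 to 1); they miss things now and then, are a little off and sometimes report something else, mostly with a low value. They report only what shows in the picture. A call takes as long as a camera call.
- cut_out(query, camera): "region" (384x512 bool, what is visible of it) and "rect" ([centre column, centre row, width, height] in pixels, round what is visible of it).
The state is a dict: "t": time; "q": joint angles; "dq": joint speeds; "effort": joint torques, N m; "tool_pos": TCP position; "tool_rot": TCP orientation; "contact_force": force on the tool from outside, world axes, zero at the start; "wrist_torque": the same for the moment, N m; "opening": finger opening in m; "grip_force": force on a finger pad.
Only numpy, scipy, OpenCV 4.12 (cv2) and the standard library are available. Lean on these libraries where they do the work, as an engineer would, in place of code of your own. Each camera call takes 0.05 s, during which the arm holds its last target. There are 200 camera calls.

### The job

The die slide of the little hand press is held by a friction brake. With the fingertips, press down the rubber pad in the middle of the slide's square frame to free the brake and, keeping it pressed, push the slide along its rails until it is fully home against the marked stop under the press; then let the pad spring up so that the brake holds it there, and move clear. Do not grasp or lift anything and do not force the slide along without pressing the pad; the rocker switch must stay in its nest untouched, and the reject bin, calculator case and green board be left alone.

Things in the scene. Friction and masses are not known exactly. Their poses are not given: they have to be found in the camera images.
- pad_top (a point): Centre of the top of the flat black ribbed rubber pad, 60 x 60 mm, in the slide's square aluminium frame; top 55 mm above the work surface when up, moves 5 mm straight down. z up, +y along the rails to the stop, x across. The frame's rim round it (90 mm square outside, 64 mm inside, 6 mm above the pad) moves with it, so a finger on the pad can also push on the rim.
- pad (a joint): How far the pad is pressed down, m: about 0 when up (brake grips with about 12 N), 0.005 at its lower end. A spring pushes it up: about 12 N starts it, 14 N holds it fully down. The brake is free from about 0.001 down.
- slide (a joint): Travel of the slide along its rails, m, growing along the pad's +y: starts between 0 and 0.05; 0.13 is fully home against the stop. With the pad pressed it runs easily (about 2 N) and follows the pressing fingertip; with the pad up the brake grips it.
- stop_face (a point): Middle of the face of the steel stop block (60 x 18 x 32 mm, white stripe on top) that the slide's tongue meets when home, under the press; axes as pad_top. At home the pad's centre is 182 mm short of this face, and the frame's leading edge is level with two short white lines painted on the base plate beside the rails.
- nest (a point): Middle of the floor of the nest (32 x 25 mm inside, 10 mm deep) in the steel die on the slide's tongue, 150 mm ahead of the pad's centre along +y, moving with the slide; axes as pad_top.
- switch: Silver rocker switch (30 x 22 x 21 mm, 25 g) seated in the nest of the die, free to be lifted out upwards; it rides along with the slide and is not to be touched. Origin at the centre of its underside, on the nest's floor.
- press: Fixed hand press. Base plate 140 mm across, 12 mm thick, y -200 to 290 mm. Origin on the work surface, on the rails' centre line where the pad's centre is at home; +y along the rails, z up. Column at y 215 to 280 mm; head from y 115 mm on, 230 to 300 mm high; ram at y 150 mm, 107 mm above the surface; lever knob at y 255 mm, up to 430 mm high.
- bin_mid (a point): Bystander: middle of the steel reject bin (140 x 115 x 70 mm, open on top) that tilts freely on a pivot bracket; this point is on the pivot axis, 70 mm above the work surface; the top of the bin is 25 mm higher.
- reject_bin: Bystander: the same tilting reject bin; origin on its pivot, z up when level.
- case: Bystander: loose cracked beige calculator case half, an open shell 85 x 150 x 26 mm; origin at the centre of its underside.
- board: Bystander: loose green circuit board 65 x 100 mm, 14 mm high with its parts; origin at the centre of its underside.

How it is judged:
By the outcome, as a careful person would: the job done as asked, in the order asked, and still so for the second after the job is handed in, with the robot touching nothing.
It also fails if it takes over 32 s, if anything falls off the work surface, if the arm or the gripper's body presses on something with over 40 N, if the wrist force passes 120 N, or if a joint passes its speed limit or range.

## Working session

There is one attempt and no reset: what is moved stays moved. The work goes in short steps, Python scripts to look and compute and a shell command to move; the robot and the scene stay as the last step left them, time stands still between calls to the robot, and variables do not carry over. Pictures are saved under pics/ and viewed, at most 12 in all, crops included, and the job is handed in when it is done.

```bash
mkdir -p pics
python3 - <<'E'
from station import *
import cv2,numpy as np
o=get_obs();print({k:np.round(v,3).tolist() for k,v in o.items()})
ims=[]
for n in("scene","side"):
    im=get_image(n);ims.append(im)
    cv2.imwrite(f"pics/{n}0.png",cv2.resize(im[:,:,::-1],(800,600)))
    c=get_calibration(n);print(n,{k:np.round(v,4).tolist() for k,v in c.items()})
    for q in("pad_top","stop_face","nest","press","switch","reject_bin"):
        for r in cut_out(q,n)[:2]:print(q,round(r["confidence"],2),np.round(r["rect"],1).tolist())
E
```

```text
{'t': 0.0, 'q': [1.155, 0.053, 1.614, 0.0, 1.476, -0.119], 'dq': [0.002, -0.001, -0.0, -0.0, 0.0, 0.001], 'effort': [-0.0, -39.368, -37.018, -0.0, 0.007, 0.0], 'tool_pos': [0.183, 0.597, 0.209], 'tool_rot': [-0.464, -3.107, 0.003], 'contact_force': [0.999, 0.156, 0.354], 'wrist_torque': [-0.016, -0.011, 0.04], 'grip_force': 0.0, 'opening': 0.085}
scene {'intrinsics': [[497.2016, 0.0, 258.1519], [0.0, 497.2016, 185.4211], [0.0, 0.0, 1.0]], 'world_from_camera': [[-0.662, -0.6154, 0.4278, 1.1942], [0.7494, -0.5513, 0.3667, 0.5732], [0.0102, 0.5633, 0.8262, 1.3413], [0.0, 0.0, 0.0, 1.0]]}
pad_top 0.74 [215.0, 165.3, 24.2, 20.8]
pad_top 0.66 [253.7, 193.6, 156.6, 105.1]
stop_face 0.83 [254.6, 191.4, 152.9, 104.8]
nest 0.57 [234.1, 176.9, 74.0, 58.1]
press 0.88 [253.8, 193.9, 156.3, 104.9]
press 0.16 [232.7, 174.0, 73.4, 51.0]
switch 0.54 [254.1, 186.6, 15.1, 16.1]
reject_bin 0.92 [129.1, 131.2, 58.5, 56.8]
reject_bin 0.49 [231.9, 175.1, 75.2, 50.6]
side {'intrinsics': [[404.2984, 0.0, 254.9522], [0.0, 404.2984, 190.5619], [0.0, 0.0, 1.0]], 'world_from_camera': [[0.9641, 0.1907, -0.1849, 0.3425], [-0.2656, 0.7066, -0.6559, -0.7158], [0.0056, 0.6814, 0.7319, 0.8311], [0.0, 0.0, 0.0, 1.0]]}
pad_top 0.62 [284.2, 228.4, 32.6, 20.3]
stop_face 0.92 [264.5, 147.6, 123.7, 269.5]
nest 0.78 [274.6, 211.2, 72.5, 76.7]
press 0.7 [266.1, 145.8, 128.4, 268.1]
switch 0.44 [283.8, 228.7, 32.9, 22.8]
switch 0.33 [266.1, 146.2, 129.0, 266.3]
reject_bin 0.95 [377.3, 336.8, 101.2, 94.4]
```

View pics/scene0.png

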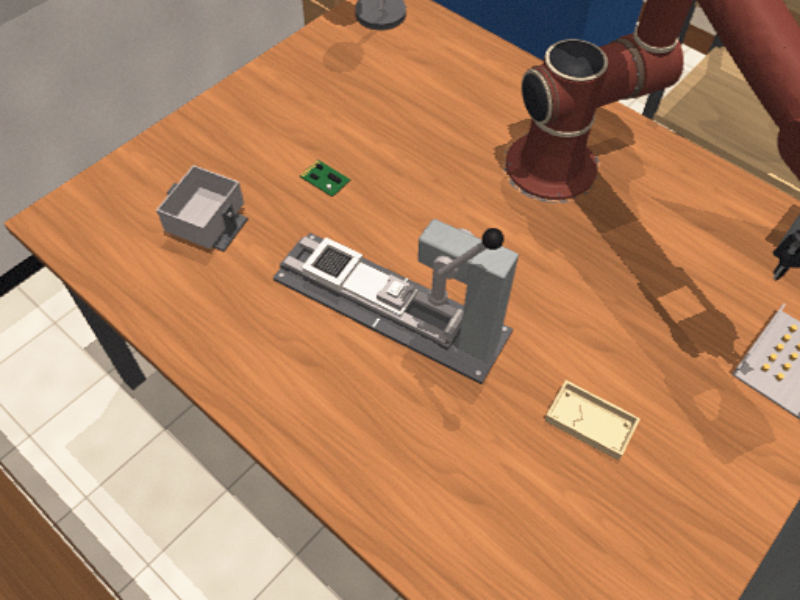

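View pics/side0.png

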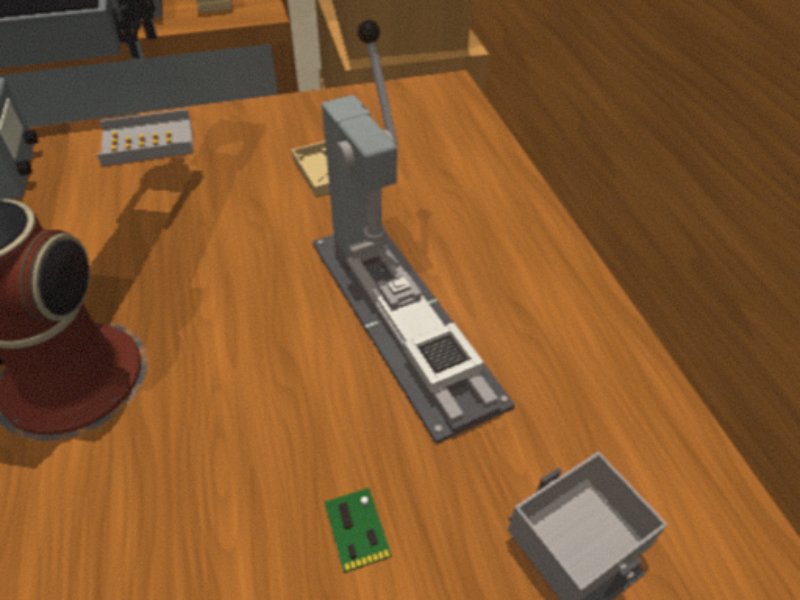

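The scene view shows the pad at about (333,262) in the 800-px picture, base corners (276,277), (484,378), (510,330), and white marks near (376,322). The side view shows the pad at (444,353) and corners (437,438), (512,405), (315,240). The pad is at the open end, with the press ahead towards +y.

```bash
cat > h.py <<'E'
from station import *
import numpy as np, cv2
def ray(n,u,v,T=None):
    c=get_calibration(n);K=np.array(c["intrinsics"]);T=np.array(c["world_from_camera"]) if T is None else T
    d=np.array([(u-K[0,2])/K[0,0],-(v-K[1,2])/K[1,1],-1]);return T[:3,3],T[:3,:3]@d
def at(n,u,v,z,T=None):
    p,d=ray(n,u,v,T);return p+d*(z-p[2])/d[2]
E
python3 - <<'E'
from h import *
s=.64
for n,pts in(("scene",[(276,277,.012),(484,378,.012),(510,330,.012),(333,262,.055),(376,322,.012),(397,290,.07)]),("side",[(437,438,.012),(512,405,.012),(315,240,.012),(444,353,.055),(372,324,.012),(433,301,.012),(399,286,.07)])):
    for u,v,z in pts:print(n,u,v,at(n,u*s,v*s,z).round(4))
for n in("scene","side"):
    r=cut_out("pad_top",n)
E
python3 - <<'E'
from h import *
for n in("scene","side"):
    get_image(n);r=cut_out("pad_top",n)
    for k in r[:2]:
        m=k["region"];v,u=np.nonzero(m);print(n,round(k["confidence"],2),m.sum(),at(n,u.mean()+0,v.mean(),.055).round(4))
    im=get_image(n)
    x,y,w,h=(160,140,190,110) if n=="scene" else (195,140,150,150)
    cv2.imwrite(f"pics/{n}1.png",cv2.resize(im[y:y+h,x:x+w,::-1],None,fx=4,fy=4,interpolation=3))
E
```

```text
scene 276 277 [ 0.6595 -0.2364  0.012 ]
scene 484 378 [0.5565 0.2349 0.012 ]
scene 510 330 [0.4366 0.207  0.012 ]
scene 333 262 [ 0.5729 -0.1508  0.055 ]
scene 376 322 [ 0.6016 -0.0058  0.012 ]
scene 397 290 [0.5449 0.     0.07  ]
side 437 438 [ 0.5295 -0.2678  0.012 ]
side 512 405 [ 0.6579 -0.2434  0.012 ]
side 315 240 [0.4343 0.2075 0.012 ]
side 444 353 [ 0.5759 -0.1517  0.055 ]
side 372 324 [ 0.4898 -0.029   0.012 ]
side 433 301 [ 0.6064 -0.0052  0.012 ]
side 399 286 [ 0.543 -0.008  0.07 ]
scene 0.48 236 [ 0.5734 -0.1509  0.055 ]
side 0.72 1419 [ 0.3821 -0.3879  0.055 ]
side 0.63 470 [ 0.5711 -0.1515  0.055 ]
```

Run:
```python
from h import *
from scipy.spatial.transform import Rotation as R
o=get_obs();r=R.from_rotvec(o["tool_rot"]);p=np.array(o["tool_pos"])
print(r.as_matrix().round(3))
for w in([.183,.597,.46],[.35,.22,.46],[.40,-.10,.46],[.5735,-.151,.25]):
    print(w,(r.inv().apply(np.array(w)-p)).round(3))
y=np.array([-.2045,.979,0]);t=R.from_matrix(np.c_[np.cross(y,[0,0,-1]),y,[0,0,-1]])
print(t.as_rotvec(), np.degrees((r.inv()*t).as_rotvec()))
```

```text
[[-0.956  0.292  0.   ]
 [ 0.292  0.956  0.   ]
 [-0.     0.    -1.   ]]
[0.183, 0.597, 0.46] [-0.    -0.001 -0.249]
[0.35, 0.22, 0.46] [-0.27  -0.312 -0.249]
[0.4, -0.1, 0.46] [-0.412 -0.604 -0.25 ]
[0.5735, -0.151, 0.25] [-0.593 -0.602 -0.04 ]
[ 0.32289595 -3.12495482 -0.        ] [ 2.57666678e-03  6.77901698e-04 -2.88038170e+01]
```

View pics/side1.png

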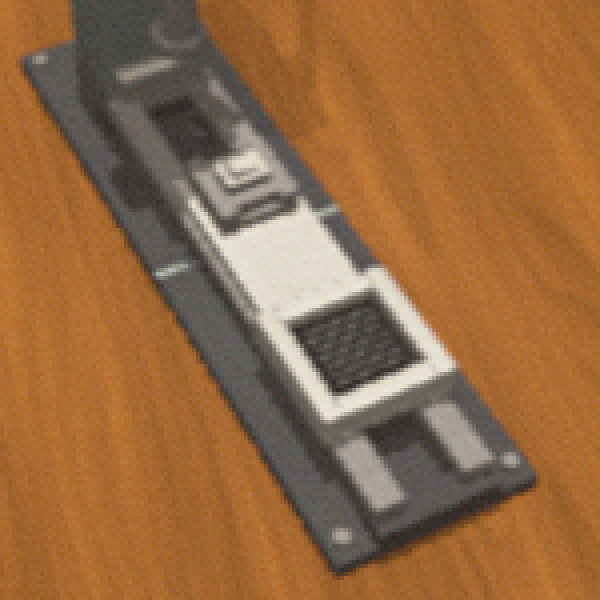

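The crop confirms the pad at (358,340), the marks at (172,270) and (328,211), and the switch on the die at (242,170). I'm raising the arm and going round the robot side of the press with the fingers shut.

```bash
python3 -m crank '[{"offset":[0,0,-0.06],"twist":[0,0,0]},{"offset":[0,0,-0.12],"twist":[0,0,0]},{"offset":[0,0,-0.18],"twist":[0,0,0]},{"offset":[0,0,-0.24],"twist":[0,0,0]},{"offset":[-0.03,-0.035,-0.25],"twist":[0,0,0]},{"offset":[-0.07,-0.08,-0.25],"twist":[0,0,-4]},{"offset":[-0.11,-0.125,-0.25],"twist":[0,0,-8]},{"offset":[-0.15,-0.17,-0.25],"twist":[0,0,-12]},{"offset":[-0.19,-0.22,-0.25],"twist":[0,0,-16]},{"offset":[-0.23,-0.265,-0.25],"twist":[0,0,-20]},{"offset":[-0.27,-0.31,-0.25],"twist":[0,0,-24]},{"offset":[-0.295,-0.36,-0.25],"twist":[0,0,-28.8]},{"offset":[-0.32,-0.41,-0.25],"twist":[0,0,-28.8]},{"offset":[-0.345,-0.46,-0.25],"twist":[0,0,-28.8]},{"offset":[-0.37,-0.51,-0.25],"twist":[0,0,-28.8]},{"offset":[-0.39,-0.56,-0.25],"twist":[0,0,-28.8]},{"offset":[-0.41,-0.6,-0.25],"twist":[0,0,-28.8]},{"offset":[-0.47,-0.6,-0.24],"twist":[0,0,-28.8]},{"offset":[-0.53,-0.6,-0.23],"twist":[0,0,-28.8]},{"offset":[-0.56,-0.6,-0.2],"twist":[0,0,-28.8]}]' 0
python3 - <<'E'
from h import *
from scipy.spatial.transform import Rotation as R
o=get_obs();r=R.from_rotvec(o["tool_rot"]);p=np.array(o["tool_pos"])
print(r.as_matrix().round(3),o["q"],p)
print(r.inv().apply(np.array([.5735,-.151,.2])-p).round(3))
E
```

```text
t: 3.6
tool_pos: [0.5452, -0.1411, 0.4105]
tool_rot: [-0.322, 3.123, -0.001]
contact_force: [-0.9, 0.3, -0.1]
opening: 0.0003
grip_force: 0.0
[[-0.979 -0.204  0.002]
 [-0.204  0.979 -0.001]
 [-0.002 -0.001 -1.   ]] [-3.85408961e-01 -1.35566908e-01  1.46908531e+00  6.84318155e-05
  1.80628670e+00 -2.16140343e+00] [ 0.54516863 -0.14107854  0.41053127]
[-0.025 -0.015  0.211]
```

```bash
python3 -m crank '[{"offset":[-0.01,0,0.05],"twist":[0,0,0]},{"offset":[-0.02,-0.015,0.11],"twist":[0,0,0]},{"offset":[-0.025,-0.015,0.16],"twist":[0,0,0]},{"offset":[-0.025,-0.015,0.16],"twist":[0,0,0]},{"offset":[-0.025,-0.015,0.16],"twist":[0,0,0]}]'
python3 - <<'E'
from h import *
from scipy.spatial.transform import Rotation as R
o=get_obs();r=R.from_rotvec(o["tool_rot"]);p=np.array(o["tool_pos"])
im=get_image("wrist");cv2.imwrite("pics/w.png",cv2.resize(im[:,:,::-1],(800,600)))
T=np.eye(4);T[:3,:3]=r.as_matrix();T[:3,3]=p
T=T@np.array(get_calibration("wrist")["tool_from_camera"]);print(T.round(3))
np.save("T.npy",T);print(p)
for k in cut_out("pad_top","wrist")[:3]:
    m=k["region"];v,u=np.nonzero(m);print(k["confidence"],k["rect"],m.sum(),at("wrist",u.mean(),v.mean(),.055,T))
E
```

```text
t: 4.22
tool_pos: [0.5712, -0.1498, 0.2532]
tool_rot: [-0.323, 3.122, -0.002]
contact_force: [0.4, 0.4, 0.8]
opening: 0.0
grip_force: 0.0
[[-0.204 -0.925 -0.32   0.489]
 [ 0.979 -0.194 -0.064 -0.167]
 [-0.002 -0.327  0.945  0.415]
 [ 0.     0.     0.     1.   ]]
[ 0.57120605 -0.14977785  0.25319067]
0.58 [254.1, 156.2, 54.8, 54.7] 3060 [ 0.57148733 -0.15313349  0.055     ]
0.16 [317.4, 156.2, 218.7, 85.1] 14810 [ 0.55855414 -0.09571026  0.055     ]
```

View pics/w.png

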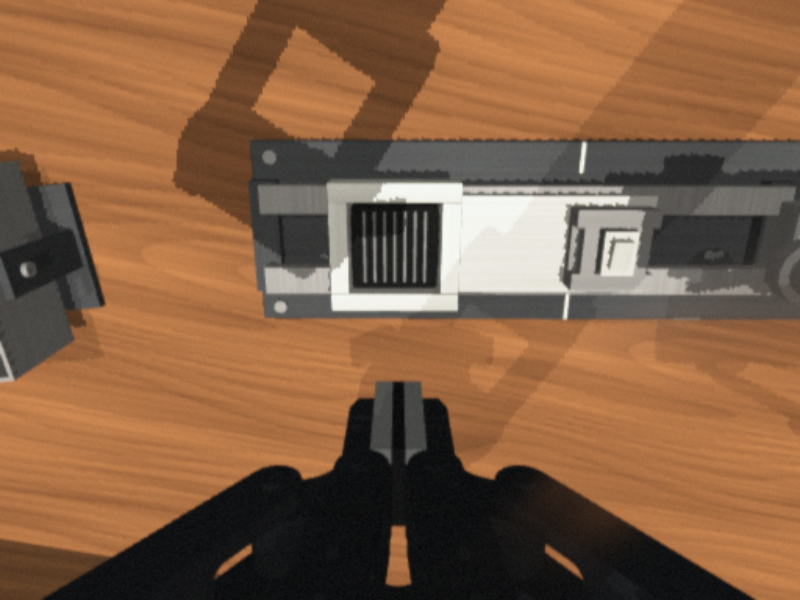

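The wrist view shows the pad centred at (396,246), the frame's front edge at x≈460, the marks at (584,157) and (567,306), and the rails parallel to tool y.

Run:
```python
from h import *
T=np.load("T.npy");s=.64;g=lambda u,v,z:at("wrist",u*s,v*s,z,T)
a,b=g(584,157,.012),g(567,306,.012);pad=g(396,246,.055);e=(g(462,183,.061)+g(458,310,.061))/2
m=(a+b)/2;c0=(g(250,140,.012)+g(265,318,.012))/2
print(a,b,pad,e)
for yaw in(.2,.21):
    Y=np.array([-np.sin(yaw),np.cos(yaw),0]);X=np.array([np.cos(yaw),np.sin(yaw),0])
    print("remain",(m-e)@Y,(m-pad)@Y-.045,"across",(pad-m)@X,(pad-c0)@X)
d=b-a;print("yaw marks",np.arctan2(d[1],d[0]))
p=np.array([.5712,-.1498,.2532]);R=np.array([[-.979,-.204,0],[-.204,.979,0],[0,0,-1]])
print(R.T@(np.array([.572,-.1525,.075])-p))
```

```text
[ 0.48860648 -0.02808142  0.012     ] [ 0.60248115 -0.00469714  0.012     ] [ 0.57234487 -0.15150407  0.055     ] [ 0.56409241 -0.10859205  0.061     ]
remain 0.09404989232552279 0.09274603724467502 across -0.0005763545558713169 -0.0012792995423664805
remain 0.09404379980465105 0.09273338655070666 across -0.0019537631532723326 -0.00021233418288296098
yaw marks 0.20253543792856504
[-0.0002324 -0.0028065  0.1782   ]
```

```bash
python3 -m crank '[{"offset":[0,-0.002,0.05],"twist":[0,0,0]},{"offset":[0,-0.002,0.1],"twist":[0,0,0]},{"offset":[0,-0.002,0.14],"twist":[0,0,0]},{"offset":[0,-0.002,0.17],"twist":[0,0,0]},{"offset":[0,-0.002,0.185],"twist":[0,0,0]},{"offset":[0,-0.002,0.185],"twist":[0,0,0]},{"offset":[0,-0.002,0.185],"twist":[0,0,0]}]'
python3 - <<'E'
from h import *
im=get_image("wrist");a=im
b=get_image("side")[165:285,215:335]
cv2.imwrite("pics/w2.png",np.hstack([cv2.resize(a,(440,330)),cv2.resize(b,(330,330),interpolation=3)])[:,:,::-1])
E
```

```text
t: 5.2
tool_pos: [0.5724, -0.1521, 0.068]
tool_rot: [-0.322, 3.122, -0.003]
contact_force: [-0.2, -0.5, 0.0]
opening: 0.0002
grip_force: 0.0
```

View pics/w2.png

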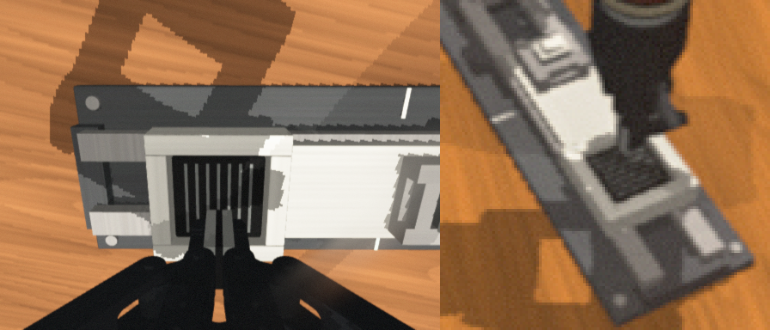

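The tips hover over the middle of the pad (left half, about (220,215)), clear of the rim. I'll press down gently.

```bash
python3 -m crank '[{"offset":[0,0,0.006],"twist":[0,0,0]},{"offset":[0,0,0.01],"twist":[0,0,0]},{"offset":[0,0,0.012],"twist":[0,0,0]},{"offset":[0,0,0.014],"twist":[0,0,0]},{"offset":[0,0,0.014],"twist":[0,0,0]},{"offset":[0,0,0.014],"twist":[0,0,0]}]'
```

```text
t: 6.05
tool_pos: [0.5709, -0.1515, 0.0516]
tool_rot: [-0.323, 3.125, -0.0]
contact_force: [0.1, -1.1, 0.5]
opening: 0.0003
grip_force: 0.0
```

```bash
python3 -m crank '[{"offset":[0,0,0.001],"twist":[0,0,0]},{"offset":[0,0,0.002],"twist":[0,0,0]},{"offset":[0,0,0.002],"twist":[0,0,0]},{"offset":[0,0,0.002],"twist":[0,0,0]}]'; python3 -c "
from station import *
import time
o=get_obs();print(o['tool_pos'],o['contact_force'])"
```

```text
t: 6.55
tool_pos: [0.5707, -0.1514, 0.0495]
tool_rot: [0.323, -3.125, -0.0]
contact_force: [-0.8, -1.0, -0.4]
opening: -0.0002
grip_force: 0.0
[ 0.57074259 -0.15142407  0.04949759] [-0.80390065 -0.95786639 -0.35381865]
```

```bash
python3 -m crank '[{"offset":[0,0,0.001],"twist":[0,0,0]},{"offset":[0,0,0.0015],"twist":[0,0,0]},{"offset":[0,0,0.0015],"twist":[0,0,0]}]'
python3 - <<'E'
from h import *
b=get_image("side")[195:255,255:325]
cv2.imwrite("pics/s3.png",cv2.resize(b,(700,600),interpolation=3)[:,:,::-1])
E
```

```text
t: 6.92
tool_pos: [0.5707, -0.1514, 0.0479]
tool_rot: [0.323, -3.125, -0.0]
contact_force: [0.6, -0.7, -0.1]
opening: 0.0
grip_force: 0.0
```

View pics/s3.png

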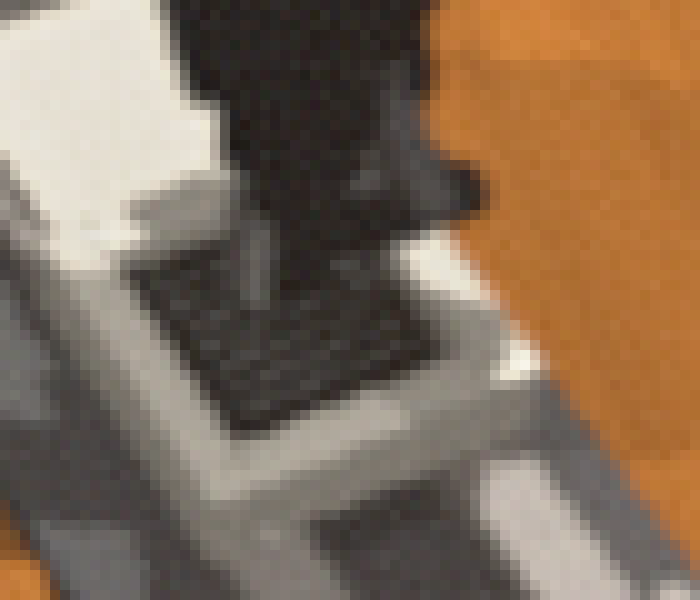

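The tip at about (258,300) looks at or just above the pad, with no force yet. I'll keep going in small steps.

```bash
python3 -m crank '[{"offset":[0,0,0.001],"twist":[0,0,0]},{"offset":[0,0,0.002],"twist":[0,0,0]},{"offset":[0,0,0.002],"twist":[0,0,0]}]'
```

```text
t: 7.35
tool_pos: [0.5707, -0.1514, 0.0458]
tool_rot: [0.323, -3.125, -0.0]
contact_force: [-0.4, -0.1, 0.2]
opening: 0.0005
grip_force: 0.0
```

Run:
```python
from h import *
o=get_obs();p=np.array(o["tool_pos"])
c=get_calibration("side");K=np.array(c["intrinsics"]);T=np.array(c["world_from_camera"])
for z in(.046,.055,.06):
    q=np.linalg.inv(T)@np.r_[p[:2],z,1];print(z,K[0,2]+K[0,0]*q[0]/-q[2],K[1,2]+K[1,1]*q[1]/q[2])
```

```text
0.046 281.8730706052109 228.5199017625256
0.055 282.07477094522704 226.24579396777813
0.06 282.18800216301594 224.96914765690974
```

```bash
python3 -m crank '[{"offset":[0,0,0.001],"twist":[0,0,0]},{"offset":[0,0,0.0015],"twist":[0,0,0]},{"offset":[0,0,0.0015],"twist":[0,0,0]}]'
```

```text
t: 7.72
tool_pos: [0.5707, -0.1514, 0.0445]
tool_rot: [0.323, -3.125, -0.0]
contact_force: [0.5, -0.0, -0.7]
opening: -0.0001
grip_force: 0.0
```

```bash
python3 -m crank '[{"offset":[0,0,0.001],"twist":[0,0,0]},{"offset":[0,0,0.0015],"twist":[0,0,0]},{"offset":[0,0,0.0015],"twist":[0,0,0]}]'
python3 - <<'E'
from h import *
o=get_obs();print(o["effort"])
a=get_image("side")[185:255,250:330]; b=get_image("scene")[140:200,180:260]
cv2.imwrite("pics/s4.png",np.hstack([cv2.resize(a,(400,350),interpolation=3),cv2.resize(b,(400,350),interpolation=3)])[:,:,::-1])
E
```

```text
t: 8.1
tool_pos: [0.5707, -0.1514, 0.0429]
tool_rot: [0.323, -3.125, -0.0]
contact_force: [-0.1, 0.3, 0.4]
opening: 0.0002
grip_force: 0.0
[-8.53807833e-04 -3.85966980e+01 -3.27899730e+01 -3.57707513e-04
 -1.74607114e-03 -3.73934586e-05]
```

View pics/s4.png

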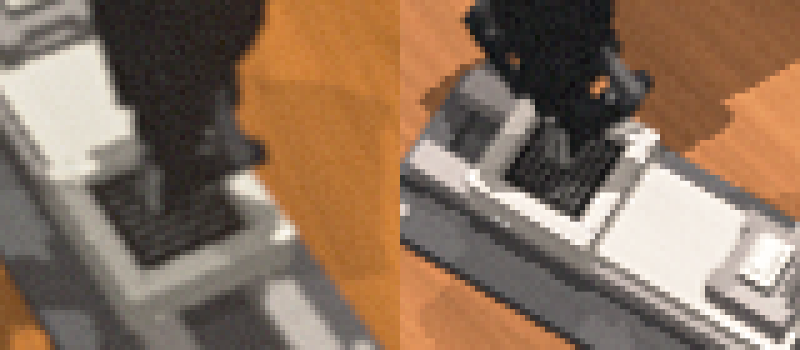

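The tips are over the pad in both views (side about (152,213), scene about (568,165)), still free of contact.

```bash
python3 -m crank '[{"offset":[0,0,0.001],"twist":[0,0,0]},{"offset":[0,0,0.0015],"twist":[0,0,0]},{"offset":[0,0,0.0015],"twist":[0,0,0]}]'
```

```text
t: 8.57
tool_pos: [0.5707, -0.1514, 0.0414]
tool_rot: [0.323, -3.125, -0.0]
contact_force: [0.1, -0.7, 0.4]
opening: -0.0001
grip_force: 0.0
```

```bash
python3 - <<'E'
from h import *
p1,d1=ray("side",280.4,227.6);p2,d2=ray("scene",213.6,168.3)
A=np.c_[d1,-d2];t=np.linalg.lstsq(A,p2-p1,rcond=None)[0];print(p1+d1*t[0],p2+d2*t[1])
E
python3 -m crank '[{"offset":[0,0,0.001],"twist":[0,0,0]},{"offset":[0,0,0.0015],"twist":[0,0,0]},{"offset":[0,0,0.0015],"twist":[0,0,0]}]'
```

```text
[ 0.56726283 -0.14975869  0.04880354] [ 0.57046743 -0.15167963  0.04833455]
t: 8.95
tool_pos: [0.5707, -0.1514, 0.0399]
tool_rot: [0.323, -3.125, -0.0]
contact_force: [0.6, 0.1, -0.9]
opening: 0.0002
grip_force: 0.0
```

```bash
python3 -c "
from station import *
o=get_obs();print(o['effort'],o['q'])"
python3 -m crank '[{"offset":[0,0,0.001],"twist":[0,0,0]},{"offset":[0,0,0.0015],"twist":[0,0,0]},{"offset":[0,0,0.0015],"twist":[0,0,0]}]'
python3 -c "
from station import *
o=get_obs();print(o['effort'],o['wrist_torque'])"
```

```text
[-3.05711736e-03 -3.86645043e+01 -3.26851916e+01 -3.81610043e-04
 -1.67478916e-03  4.63799239e-06] [-3.85289093e-01  1.36431444e-01  1.82401607e+00 -1.99641216e-05
  1.18129818e+00 -2.16196011e+00]
t: 9.32
tool_pos: [0.5707, -0.1514, 0.0384]
tool_rot: [0.323, -3.125, -0.0]
contact_force: [0.9, 0.4, -0.2]
opening: 0.0002
grip_force: 0.0
[-1.86345598e-03 -3.86996698e+01 -3.26337326e+01 -3.43703186e-04
 -1.73543944e-03 -1.86456572e-05] [-0.03985551  0.05230418  0.06362636]
```

Run:
```python
from h import *
a=get_image("wrist")[130:330,150:370];b=get_image("side")[185:255,250:330]
cv2.imwrite("pics/w5.png",np.hstack([cv2.resize(a,(396,360),interpolation=3),cv2.resize(b,(400,360),interpolation=3)])[:,:,::-1])
```

```text
(no output)
```

View pics/w5.png

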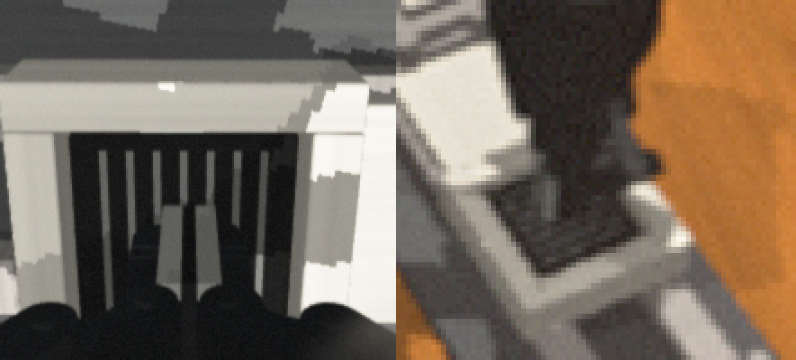

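Run:
```python
from h import *
c=get_calibration("wrist");K=np.array(c["intrinsics"]);C=np.array(c["tool_from_camera"])
for dz in(-.02,-.013,-.008,0,.005):
    q=np.linalg.inv(C)@[0,0,dz,1];u,v=K[0,2]+K[0,0]*q[0]/-q[2],K[1,2]+K[1,1]*q[1]/q[2];print(dz,u,v,"crop",(u-150)*1.8,(v-130)*1.8,"depth",-q[2])
print(K[0,0])
# plane height (below TCP) at which far inner rim edge spans 64 mm
for dz in(0,.005,.01,.015,.02,.025):
    o=[]
    for u,v in((72,135),(300,135),(68,200),(304,200)):
        d=np.array([(u/1.8+150-K[0,2])/K[0,0],-(v/1.8+130-K[1,2])/K[1,1],-1]);d=C[:3,:3]@d;p=C[:3,3];o.append(p+d*(dz-p[2])/d[2])
    print(dz,np.linalg.norm(o[0]-o[1]),np.linalg.norm(o[2]-o[3]),o[0].round(4),o[1].round(4))
```

```text
-0.02 255.07692655558137 261.46431259405296 crop 189.13846780004647 236.63576266929533 depth 0.16141415478067267
-0.013 255.06305584064214 254.14438474376414 crop 189.11350051315586 223.45989253877545 depth 0.16803597989732239
-0.008 255.05379917635355 249.25940837278313 crop 189.0968385174364 214.66693507100965 depth 0.17276585498064362
0 255.03999851199436 241.97644798911574 crop 189.07199732158983 201.55760638040834 depth 0.1803336551139576
0.005 255.0319462651025 237.72707320639532 crop 189.0575032771845 193.90873177151158 depth 0.18506353019727884
339.51359923006993
0 0.06473504095102658 0.0695764509377268 [ 0.021  -0.0332  0.    ] [ 0.021   0.0315 -0.    ]
0.005 0.06673305160798446 0.07172388899298425 [ 0.0191 -0.0343  0.005 ] [0.0191 0.0325 0.005 ]
0.01 0.06873106226494231 0.07387132704824169 [ 0.0172 -0.0353  0.01  ] [0.0172 0.0334 0.01  ]
0.015 0.07072907292190017 0.07601876510349914 [ 0.0153 -0.0363  0.015 ] [0.0152 0.0344 0.015 ]
0.02 0.07272708357885803 0.07816620315875658 [ 0.0133 -0.0373  0.02  ] [0.0133 0.0354 0.02  ]
0.025 0.0747250942358159 0.08031364121401403 [ 0.0114 -0.0384  0.025 ] [0.0114 0.0364 0.025 ]
```

```bash
python3 -m crank '[{"offset":[0,0,0.001],"twist":[0,0,0]},{"offset":[0,0,0.002],"twist":[0,0,0]},{"offset":[0,0,0.002],"twist":[0,0,0]}]'
```

```text
t: 9.8
tool_pos: [0.5706, -0.1514, 0.0363]
tool_rot: [0.323, -3.125, -0.0]
contact_force: [-0.4, -0.3, 0.9]
opening: 0.0002
grip_force: 0.0
```

```bash
python3 -m crank '[{"offset":[0,0,0.001],"twist":[0,0,0]},{"offset":[0,0,0.002],"twist":[0,0,0]},{"offset":[0,0,0.002],"twist":[0,0,0]}]'
```

```text
t: 10.18
tool_pos: [0.5707, -0.1514, 0.0344]
tool_rot: [0.323, -3.125, -0.0]
contact_force: [0.4, 0.6, 0.9]
opening: -0.0003
grip_force: 0.0
```

```bash
python3 -m crank '[{"offset":[0,0,0.001],"twist":[0,0,0]},{"offset":[0,0,0.002],"twist":[0,0,0]},{"offset":[0,0,0.002],"twist":[0,0,0]}]'
python3 - <<'E'
from h import *
print(get_obs()["effort"])
a=get_image("wrist")[130:330,150:370];b=get_image("side")[195:245,260:310]
cv2.imwrite("pics/w6.png",np.hstack([cv2.resize(a,(396,360),interpolation=3),cv2.resize(b,(360,360),interpolation=3)])[:,:,::-1])
E
```

```text
t: 10.55
tool_pos: [0.5709, -0.1517, 0.0343]
tool_rot: [0.323, -3.124, 0.001]
contact_force: [-5.5, 1.5, 8.4]
opening: 0.0
grip_force: 4.5
[ 2.05268674e-01 -3.43889773e+01 -3.06418240e+01  2.39328565e-01
 -1.32939097e+00  1.73916414e-03]
```

View pics/w6.png

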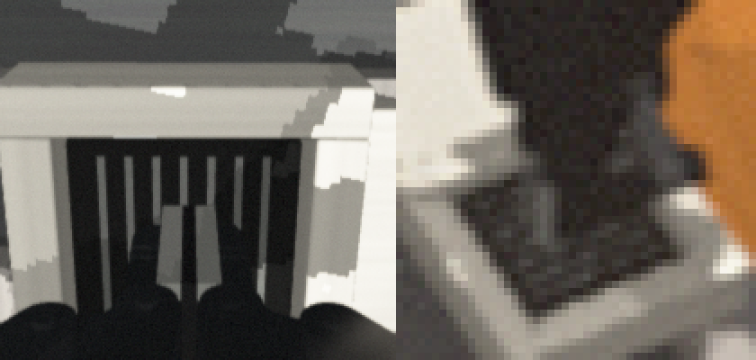

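Contact at last: the force is 8 N and the tip is on the pad (wrist view, (187,207)). I'll press further until the pad yields.

```bash
python3 -m crank '[{"offset":[0,0,0.001],"twist":[0,0,0]},{"offset":[0,0,0.002],"twist":[0,0,0]},{"offset":[0,0,0.003],"twist":[0,0,0]},{"offset":[0,0,0.003],"twist":[0,0,0]}]'
```

```text
t: 11.15
tool_pos: [0.5711, -0.1522, 0.032]
tool_rot: [0.323, -3.124, 0.002]
contact_force: [-6.5, 1.1, 12.9]
opening: 0.0002
grip_force: 6.2
```

```bash
python3 -m crank '[{"offset":[0,0,0.001],"twist":[0,0,0]},{"offset":[0,0,0.002],"twist":[0,0,0]},{"offset":[0,0,0.002],"twist":[0,0,0]}]'
```

```text
t: 11.52
tool_pos: [0.5711, -0.1523, 0.0301]
tool_rot: [0.323, -3.125, 0.002]
contact_force: [-6.3, 0.6, 12.8]
opening: -0.0001
grip_force: 6.5
```

The pad is about 4 mm down and holding at 13 N. I'll try a short push first.

```bash
python3 -m crank '[{"offset":[0,0.003,0],"twist":[0,0,0]},{"offset":[0,0.007,0],"twist":[0,0,0]},{"offset":[0,0.011,0],"twist":[0,0,0]},{"offset":[0,0.015,0],"twist":[0,0,0]},{"offset":[0,0.015,0],"twist":[0,0,0]}]'
python3 - <<'E'
from h import *
print(get_obs()["contact_force"])
im=get_image("side")
for q in("nest","switch","pad_top"):
    for k in cut_out(q,"side")[:2]:print(q,k["confidence"],k["rect"])
E
```

```text
t: 12.15
tool_pos: [0.5682, -0.1381, 0.0303]
tool_rot: [0.324, -3.125, 0.004]
contact_force: [-6.7, -1.4, 13.2]
opening: 0.0002
grip_force: 6.5
[-6.74950391 -1.37455274 13.18198071]
nest 0.6 [271.3, 208.8, 69.8, 72.3]
switch 0.66 [253.3, 180.6, 10.8, 13.6]
pad_top 0.59 [280.6, 227.8, 25.9, 14.8]
```

The slide follows. I'll push on, slowing towards the end.

```bash
python3 -m crank '[{"offset":[0,0.004,0],"twist":[0,0,0]},{"offset":[0,0.009,0],"twist":[0,0,0]},{"offset":[0,0.014,0],"twist":[0,0,0]},{"offset":[0,0.019,0],"twist":[0,0,0]},{"offset":[0,0.024,0],"twist":[0,0,0]},{"offset":[0,0.029,0],"twist":[0,0,0]},{"offset":[0,0.034,0],"twist":[0,0,0]},{"offset":[0,0.039,0],"twist":[0,0,0]},{"offset":[0,0.044,0],"twist":[0,0,0]},{"offset":[0,0.049,0],"twist":[0,0,0]},{"offset":[0,0.054,0],"twist":[0,0,0]},{"offset":[0,0.059,0],"twist":[0,0,0]},{"offset":[0,0.064,0],"twist":[0,0,0]},{"offset":[0,0.068,0],"twist":[0,0,0]},{"offset":[0,0.07,0],"twist":[0,0,0]},{"offset":[0,0.07,0],"twist":[0,0,0]}]'
```

```text
t: 14.35
tool_pos: [0.554, -0.0693, 0.0302]
tool_rot: [-0.324, 3.125, -0.004]
contact_force: [-7.1, -2.5, 13.6]
opening: 0.0001
grip_force: 6.5
```

```bash
python3 -m crank '[{"offset":[0,0.0015,0],"twist":[0,0,0]},{"offset":[0,0.003,0],"twist":[0,0,0]},{"offset":[0,0.0045,0],"twist":[0,0,0]},{"offset":[0,0.006,0],"twist":[0,0,0]},{"offset":[0,0.0075,0],"twist":[0,0,0]},{"offset":[0,0.0075,0],"twist":[0,0,0]}]'; python3 -m crank '[{"offset":[0,0.001,0],"twist":[0,0,0]},{"offset":[0,0.002,0],"twist":[0,0,0]},{"offset":[0,0.002,0],"twist":[0,0,0]}]'
```

```text
t: 15.1
tool_pos: [0.5525, -0.0621, 0.0302]
tool_rot: [-0.324, 3.125, -0.004]
contact_force: [-6.6, -2.3, 13.8]
opening: -0.0003
grip_force: 6.5
t: 15.48
tool_pos: [0.5521, -0.0602, 0.0302]
tool_rot: [-0.323, 3.125, -0.004]
contact_force: [-6.2, -3.0, 11.9]
opening: -0.0001
grip_force: 6.5
```

```bash
python3 -m crank '[{"offset":[0,0.001,0],"twist":[0,0,0]},{"offset":[0,0.002,0],"twist":[0,0,0]},{"offset":[0,0.003,0],"twist":[0,0,0]},{"offset":[0,0.003,0],"twist":[0,0,0]}]'
```

```text
t: 15.98
tool_pos: [0.553, -0.0589, 0.0311]
tool_rot: [-0.323, 3.122, -0.01]
contact_force: [-4.0, -7.0, 12.9]
opening: 0.0002
grip_force: 6.4
```

```bash
python3 -m crank '[{"offset":[0,0.001,0],"twist":[0,0,0]},{"offset":[0,0.0015,0],"twist":[0,0,0]},{"offset":[0,0.0015,0],"twist":[0,0,0]}]'
python3 - <<'E'
from h import *
print(get_obs()["contact_force"])
a=get_image("wrist");np.save("w7.npy",a);b=get_image("side")[165:245,225:305]
cv2.imwrite("pics/w7.png",np.hstack([cv2.resize(a[80:260,130:400],(480,320),interpolation=3),cv2.resize(b,(320,320),interpolation=3)])[:,:,::-1])
E
```

```text
t: 16.35
tool_pos: [0.5536, -0.0577, 0.0316]
tool_rot: [-0.323, 3.12, -0.011]
contact_force: [-1.4, -7.7, 12.1]
opening: -0.0002
grip_force: 6.3
[-1.44318056 -7.69913604 12.06393778]
```

View pics/w7.png

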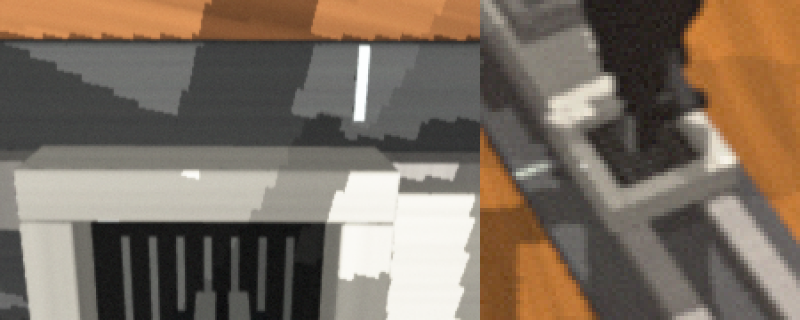

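The wrist view shows the frame's leading corner at (398,172) and the mark at (361,80). I'll check the geometry, then lift.

```bash
python3 - <<'E'
from h import *
from scipy.spatial.transform import Rotation as R
o=get_obs();T=np.eye(4);T[:3,:3]=R.from_rotvec(o["tool_rot"]).as_matrix();T[:3,3]=o["tool_pos"]
T=T@np.array(get_calibration("wrist")["tool_from_camera"])
k=270/480;g=lambda u,v,z:at("wrist",130+u*k,80+v*k,z,T)
Y=np.array([-.2035,.979,0])
print("mark - edge along rail", (g(361,80,.012)-g(398,172,.061))@Y)
E
python3 -m crank '[{"offset":[0,0,-0.003],"twist":[0,0,0]},{"offset":[0,0,-0.007],"twist":[0,0,0]},{"offset":[0,0,-0.012],"twist":[0,0,0]},{"offset":[0,0,-0.02],"twist":[0,0,0]},{"offset":[0,0,-0.035],"twist":[0,0,0]},{"offset":[0,0,-0.06],"twist":[0,0,0]},{"offset":[0,-0.02,-0.1],"twist":[0,0,0]},{"offset":[0,-0.05,-0.14],"twist":[0,0,0]},{"offset":[0,-0.09,-0.18],"twist":[0,0,0]},{"offset":[0,-0.09,-0.18],"twist":[0,0,0]},{"offset":[0,-0.09,-0.18],"twist":[0,0,0]}]'
python3 - <<'E'
from h import *
from scipy.spatial.transform import Rotation as R
o=get_obs();T=np.eye(4);T[:3,:3]=R.from_rotvec(o["tool_rot"]).as_matrix();T[:3,3]=o["tool_pos"]
T=T@np.array(get_calibration("wrist")["tool_from_camera"]);np.save("T.npy",T)
a=get_image("wrist");np.save("w8.npy",a)
for k in cut_out("pad_top","wrist")[:2]:
    m=k["region"];v,u=np.nonzero(m);print(k["confidence"],k["rect"],at("wrist",u.mean(),v.mean(),.055,T))
cv2.imwrite("pics/w8.png",cv2.resize(a[:,:,::-1],(800,600)))
E
```

```text
mark - edge along rail 0.0008129332985243654
t: 17.82
tool_pos: [0.5686, -0.1423, 0.2075]
tool_rot: [0.322, -3.125, -0.001]
contact_force: [-0.1, 0.8, 0.7]
opening: 0.0
grip_force: 0.0
0.89 [342.9, 168.6, 62.5, 57.6] [ 0.55209332 -0.06323903  0.055     ]
```

View pics/w8.png

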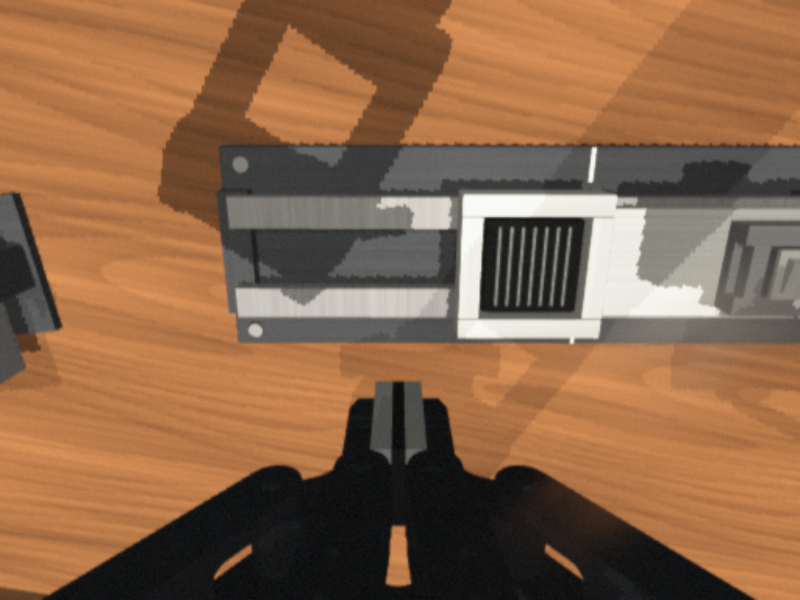

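The frame edge runs from (616,192) to (600,340), and the marks are at (593,165) and (572,341).

Run:
```python
from h import *
T=np.load("T.npy");s=.64;g=lambda u,v,z:at("wrist",u*s,v*s,z,T);Y=np.array([-.2035,.979,0])
m=(g(593,165,.012)+g(572,341,.012))/2;e=(g(616,195,.061)+g(600,338,.061))/2;p=g(532,266,.055)
print("remaining edge",(m-e)@Y,"pad",(m-p)@Y-.045)
```

```text
remaining edge 0.001177086110236864 pad 0.00038907063051671353
```

```bash
python3 -c "
from station import *
print(finish_job())"
```

```text
the job is handed in; nothing more can be done
None
```

The slide appears fully home: the push met firm resistance at the end, and the last wrist picture puts the frame edge within about 1 mm of the white marks. The pad was released, the arm moved clear, and the job was handed in at about 18 s of the 32 s limit; no verdict was returned.

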